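# Prop the garlic box open to air

### The job

Air the garlic: open the lid of the wooden garlic box right back until it rests against its stop, swing up the prop rod that lies along the box's left wall, then let the lid down gently on the rod and press the handle lightly until the rod's ball end snaps fully home in the socket under the lid. Leave the lid standing half open on its rod; do not drop the lid or force it against the rod, and leave the other things on the worktop where they are.

Things in the scene. Friction and masses are not known exactly. Their poses are not given: they have to be found in the camera images.
- garlic_box: Fixed wooden box, 160 mm deep (its x), 240 mm wide (its y), 97 mm high at front and back; the side walls, 8 mm thick, are only 75 mm high. Two loose garlic bulbs lie in its right half. Origin: centre of its underside; x points to its back, y to its left, z up; its yaw varies, its front (-x) faces the robot roughly.
- lid (a joint): Lid hinge, rad: 0 shut (level), growing as the front edge swings up and back; stop at 1.8, past upright, where the lid rests by its weight; below about 1.5 it falls shut when let go. A 12 mm board, 155 mm deep, 284 mm wide, 0.35 to 0.57 kg; its underside is 5 mm below the hinge axis when shut. Propped on the rod it stands at about 0.48 to 0.9, as the rod is long.
- lid_hinge (a point): Middle of the lid's hinge axis, at the box's back edge: 80 mm behind the box's origin and 105 mm above its underside. The axis is the box's y. Its own frame turns with the lid.
- handle (a point): Middle of the lid's handle: a round steel bar, 10 mm thick, 120 mm long, along the box's y, carried 40 mm in front of the lid's front edge by two flat brackets 50 mm to either side of its middle. It lies 195 mm from the hinge axis, in the plane of the board (1 mm above the axis when shut); fingers have room on both sides of it and the bar can turn between them.
- socket (a point): Socket for the rod, in the lid near its left edge: 88 mm from the hinge axis towards the handle, 116 mm to the left of the lid's middle. The point is where the centre of the rod's ball lies when home, 19.5 mm above the lid's underside.
- socket_mouth (a point): Mouth of the socket at the lid's underside. Flared steel lips reach 5 mm below it and guide the ball in from up to about 10 mm off (along the lid); bore 18 mm. Two spring balls inside stop the rod's ball 14 mm short of home until it is pressed past them with some 8 to 11 N on the rod (2.5 to 3.5 N on the handle, square to the lid, besides the lid's weight), then they snap in behind it.
- seat: Sprung rubber pad, 18x22x4 mm, at the bottom of the socket, which stops the ball firmly when it is home and gives 1 mm per 10 N. More than 32 N on it does harm (about 6 N on the handle, square to the lid, besides the lid's weight). Origin: the middle of its face.
- prop_rod (a joint): Angle of the prop rod, rad: 0 lying level along the top of the left wall, pointing to the back; growing as its free end swings up. Stiff enough (about 1 N at the finger disc) to stay where it is left. It meets the socket squarely at about 0.79 (0.77 to 0.80).
- rod_pivot (a point): Pivot of the prop rod, at the front end of the left wall: 62 mm in front of the box's origin, 116 mm to its left, 87 mm above its underside; the pivot's axis is the box's y. From here to the centre of the 16 mm ball on the rod's far end is 101 to 135 mm: the end is telescopic, set and clamped differently each time.
- rod_grip (a point): Centre of the finger disc on the prop rod, 60 mm from the pivot: a dark disc 16 mm across and 14 mm thick along the box's y, with free room on both sides for fingers to pinch its flat faces. Its x axis points along the rod to the ball.
- mug: Bystander, to be left alone: white dotted mug, 78x114x93 mm. Origin: centre of its underside.
- tin: Bystander, to be left alone: low food tin, 75 mm wide, 58 mm high. Origin: centre of its underside.
- pepper_mill: Bystander, to be left alone: turned wooden pepper mill, 58 mm wide, 170 mm high. Origin: centre of its underside.
- spice_a: Bystander, to be left alone: spice jar with a dark cap, 41 mm wide, 105 mm high. Origin: centre of its underside.
- spice_b: Bystander, to be left alone: another such spice jar, 41 mm wide, 105 mm high. Origin: centre of its underside.

How it is judged:
On the way, in this order (a step that is already met when the one before it is completed fails the run):
1. the lid is open right back, at its stop (value of joint lid above 1.7 rad), for 0.2 s.
2. the prop rod is swung up while the lid is open right back (value of joint prop_rod above 0.5 rad and value of joint lid above 1.6 rad), for 0.2 s.
At the end, for the whole second after the job is handed in: The ball of the prop rod is home in the socket and rests on its rubber bottom (with more than 0.5 N; the socket point lies within 5 mm of the rod's line and 90 to 140 mm from its pivot), and the lid stands still between 0.35 and 0.95 rad (contact force between seat and prop_rod above 0.5 N and distance between rod_pivot and socket between 0.09 and 0.14 m and z of socket in the frame of rod_grip between -0.005 and 0.005 m and value of joint lid between 0.35 and 0.95 rad and velocity of joint lid between -0.05 and 0.05 rad/s); the robot touches nothing.
It fails at once if the rod is forced into the rubber bottom of the socket with more than 32 N, or against the lid with more than 60 N in all (contact force between seat and prop_rod above 32 N or contact force between lid and prop_rod above 60 N).
It fails at once if the lid is dropped or slammed (faster than 2.5 rad/s) (velocity of joint lid below -2.5 rad/s or velocity of joint lid above 2.5 rad/s).
It fails at once if something else on the worktop is pushed by more than 30 mm (distance of any of mug, tin, pepper_mill, spice_a, spice_b from where it was at the start of the episode above 0.03 m).
It also fails if it takes over 72 s, if anything falls off the work surface, if the arm or the gripper's body presses on something with over 40 N, if the wrist force passes 120 N, or if a joint passes its speed limit or range.

### The arm

A 6-joint arm with a two-finger parallel gripper is mounted at the origin on a cart in front of the work surface, level with it; the furniture and walls round the work are solid. World frame = base frame: x ahead of the robot, y to its left, z up, the work surface at z = 0. Lengths are in m, angles in rad, forces in N, time in s.
With the tool pointing down it reaches from about 0.275 to 0.75 m from the base axis. Payload 10.2 kg.
Tool frame: the origin (TCP) lies midway between the tips of the shut fingers; the grasp point (between the pads) lies 19 mm behind it (env.hold_point_z is the distance from the TCP to the grasp point, in m); z points along the fingers, y is the line along which they close (so a half turn about z gives the same grasp; the last joint's range is limited). The gripper opens to 85 mm and grips with 20 to 120 N. Pads are 22 mm wide; open, the fingers measure 114 mm over their backs; the gripper's body (76 mm by 85 mm) begins 54 mm behind the grasp point. The pads swing forward as they close: fully open they stand 13 mm farther back than shut.
Start: joints at [0.932, 0.313, 1.498, -0, 1.331, -0.223], TCP at [0.212, 0.48, 0.231] pointing down, gripper open.
Joint ranges: [-2.94, 2.94], [-0.97, 2.17], [0.19, 2.56], [-1.23, 4.37], [0.02, 3.11], [-2.88, 2.88]. Speed limits (rad/s): [2.39, 2.39, 3.01, 3.14, 3.14, 3.14].

### API

Orientations are given as a unit quaternion [x, y, z, w].
In Python, from bench import env, kinematics, monitor, eyes, job gives the robot as it stands. The module is installed in compiled form; this text tells all that it offers. Calls block until the motion is done:
- env.reach(position, orientation): joint-space move of the TCP to a pose.
- env.movel(position, velocity=0.15, frame=None, guard=None): straight line of the TCP; frame=None keeps the orientation; velocity is the mean speed in m/s. With guard (N) it stops when the force on the tool has changed by that much, and returns True; else False.
- env.set_joints(angles): joint-space move.
- env.release() and env.close_gripper(effort=None): open the fingers fully, or close them until they stop; effort is the grip in N (None keeps the last).
- env.hold(seconds).
- kinematics.ik(position, orientation): joint angles nearest the present ones, or None.
- monitor.sense(): the state.
- eyes.grab_frame(name): name is "side" or "top" or "wrist"; returns a dict with "frame" (480x640x3 uint8, red, green, blue), "mtx" (3x3 intrinsics, pixels), "view" (4x4, takes a point from world to camera coordinates). Camera axes: x right, y down, z forward; pixel columns grow to the right and rows downward; lengths in m; the calibration is good to about 2 mm. A picture is of the moment at which its call begins. There is no depth.
A pose or a line that the arm cannot do raises env.MotionError and nothing moves.
- job.hand_in(): hands the job in; it is judged then, once.
The state is a dict: "clock": time; "joints": joint angles; "qvel": joint speeds; "joint_efforts": joint torques, N m; "position": TCP position; "ee_rot": TCP orientation; "contact_force": force on the tool from outside, world axes, zero at the start; "ft_torque": the same for the moment, N m; "finger_gap": opening from 0.0 (shut) to 1.0 (fully open); "gripper_force": force on a finger pad.
Only numpy, scipy, OpenCV 4.12 (cv2) and the standard library are available. Lean on these libraries where they do the work, as an engineer would, in place of code of your own. Each camera call takes 0.05 s, during which the arm holds its last target. There are 200 camera calls.

## Working session

There is one attempt and no reset: what is moved stays moved. The work goes in short steps, each a Python script; the robot and the scene stay as the last script left them, time stands still between calls to the robot, and variables do not carry over. Pictures are saved under pics/ and viewed, at most 10 in all, crops included, and the job is handed in when it is done.

```bash
mkdir -p pics; python3 - <<'E'
from bench import env,monitor,eyes
import cv2,numpy as np
for n in("top","side"):
    f=eyes.grab_frame(n); cv2.imwrite(f"pics/{n}0.png",f["frame"][...,::-1]); print(n,f["mtx"].tolist(),np.round(f["view"],4).tolist())
s=monitor.sense(); print(s["clock"],s["position"],s["ee_rot"],s["contact_force"],env.hold_point_z)
E
```

```text
top [[605.0655779901973, 0.0, 309.88279830729766], [0.0, 605.0655779901973, 237.76626309445786], [0.0, 0.0, 1.0]] [[-0.0168, -0.9998, 0.008, -0.2123], [-0.9953, 0.0159, -0.0959, 0.5884], [0.0957, -0.0096, -0.9954, 1.2216], [0.0, 0.0, 0.0, 1.0]]
side [[576.0415618507897, 0.0, 317.9468008414905], [0.0, 576.0415618507897, 239.58376833380106], [0.0, 0.0, 1.0]] [[-0.739, -0.6736, -0.01, 0.3024], [-0.588, 0.6522, -0.4784, 0.5572], [0.3288, -0.3476, -0.8781, 0.9823], [0.0, 0.0, 0.0, 1.0]]
0.1 [0.21194981 0.4800815  0.23081239] [ 2.06405802e-01  9.78466323e-01 -5.00964855e-04 -2.21074829e-04] [ 0.52472946 -0.2491297   0.30848008] 0.0187
```

View pics/top0.png

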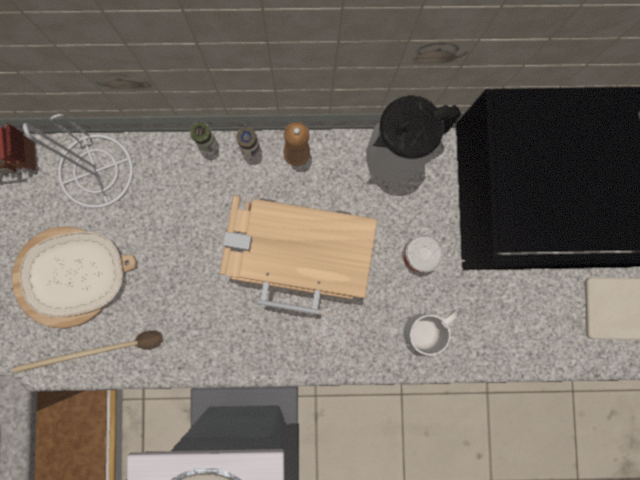

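View pics/side0.png

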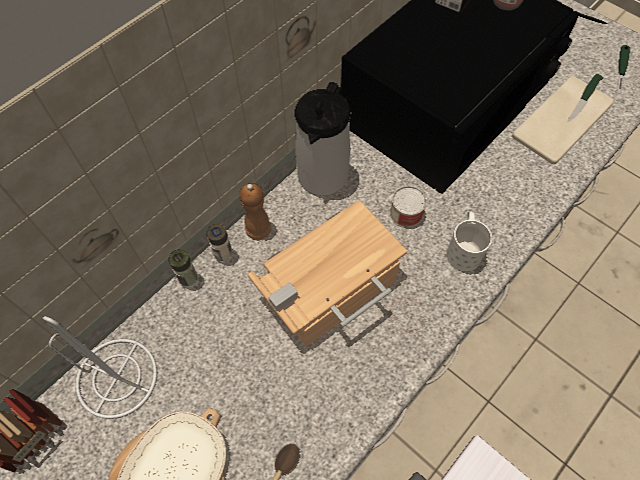

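```bash
python3 - <<'E'
import cv2,numpy as np
a=cv2.imread("pics/top0.png")[190:325,215:385]; b=cv2.imread("pics/side0.png")[195:350,240:415]
a=cv2.resize(a,None,fx=4,fy=4,interpolation=2)[:, :680]; b=cv2.resize(b,None,fx=3.8,fy=3.8,interpolation=2)
cv2.imwrite("pics/topc.png",a);cv2.imwrite("pics/sidec.png",b)
E
```

```text
(no output)
```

View pics/topc.png

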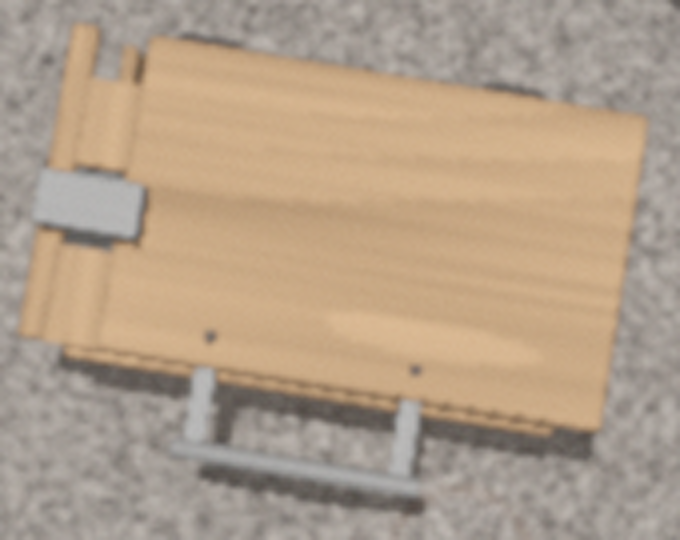

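View pics/sidec.png

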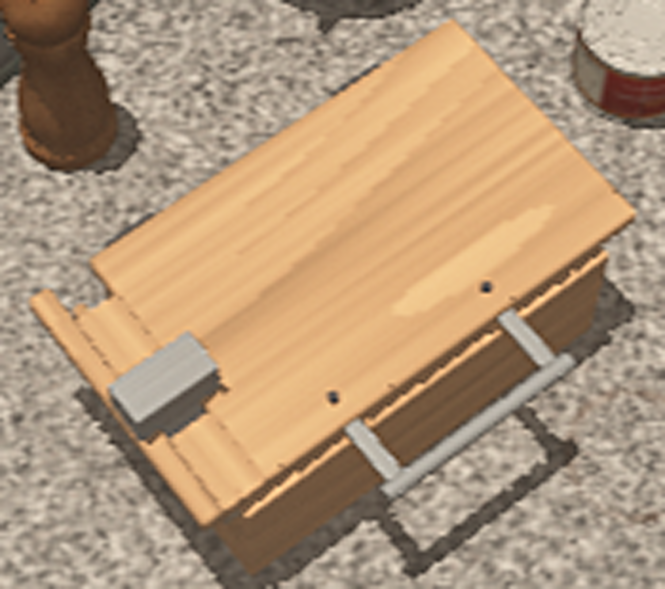

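```bash
cat > fit.py <<'E'
from bench import env,kinematics,monitor,eyes
import numpy as np
from scipy.optimize import least_squares
V={n:eyes.grab_frame(n) for n in("top","side")}
P=[("top",[.08,-.142,.112],(376.7,219.5)),("top",[-.075,-.142,.112],(364.5,297)),("top",[-.075,.142,.112],(220,273)),
("top",[-.115,.06,.106],(259.5,302.3)),("top",[-.115,-.06,.106],(320,312.5)),("top",[.08,.142,.112],(233,196)),
("side",[-.115,.06,.106],(342,323.5)),("side",[-.115,-.06,.106],(389.5,289.5)),("side",[-.075,-.142,.112],(407.1,250.8)),("side",[.08,-.142,.112],(359.2,200.3)),("side",[-.075,.142,.112],(294.7,332.4))]
def proj(n,p):
    f=V[n];c=f["view"][:3,:3]@p+f["view"][:3,3];q=f["mtx"]@c;return q[:2]/q[2]
def R(a):return np.array([[np.cos(a),-np.sin(a),0],[np.sin(a),np.cos(a),0],[0,0,1]])
def res(s):return np.concatenate([proj(n,R(s[2])@p+[s[0],s[1],0])-uv for n,p,uv in P])
r=least_squares(res,[.5,-.1,0]);print(r.x.tolist());print(np.round(r.fun.reshape(-1,2),1).tolist())
np.save("box.npy",r.x)
E
python3 fit.py
cat > h.py <<'E'
from bench import env,kinematics,monitor,eyes,job
import numpy as np
from scipy.spatial.transform import Rotation as Ro
bx,by,yaw=np.load("box.npy")
RB=Ro.from_euler("z",yaw).as_matrix()
W=lambda p:RB@np.array(p,float)+[bx,by,0]
def tdir(b):return RB@[np.cos(b),0,-np.sin(b)]       # b: pitch of tool below level
def Q(b,s,mode):                                      # mode 'h': fingers close in box xz; 'r': along box y
    z=tdir(b);yb=RB@[0,1,0]
    if mode=="h":x=s*yb;y=np.cross(z,x)
    else:y=s*yb;x=np.cross(y,z)
    return Ro.from_matrix(np.c_[x,y,z]).as_quat()
def handle(th,r=.195):return [.08-r*np.cos(th),0,.106+r*np.sin(th)]
def disc(a):return [-.062+.06*np.cos(a),.116,.087+.06*np.sin(a)]
def tcp(p,b,back=0.):return W(p)+tdir(b)*(env.hold_point_z-back)
def F():return RB.T@np.array(monitor.sense()["contact_force"])
E
cat > chk.py <<'E'
from h import *
print(W([-.115,0,.106]),W([.08,0,.105]),np.hypot(*W([-.115,0,0])[:2]))
for s in(1,-1):
  for th in(0,.6,1.2,1.8):
    for b in(.3,.6,.9,1.2,1.5):
      for back in (0,.08):
        j=kinematics.ik(tcp(handle(th),b,back),Q(b,s,"h"))
        if back==0: o=j
      print("h",s,th,b,None if o is None else np.round(o,2),j is not None)
  for a in(0,.4,.8):
    for b in (1.57-a,1.57):
      j=kinematics.ik(tcp(disc(a),b),Q(b,s,"r"));print("r",s,a,b,None if j is None else np.round(j,2), kinematics.ik(tcp(disc(a),b,.08),Q(b,s,"r")) is not None)
E
python3 chk.py
```

```text
[0.5585615213058037, -0.19892165028877698, -0.17742925079388025]
[[0.9, -1.0], [1.0, 0.9], [-0.9, 1.1], [-1.5, -0.7], [-0.2, -0.8], [-0.0, -0.9], [-0.1, 1.6], [0.9, -0.4], [1.6, -0.7], [0.0, -2.0], [-0.8, 1.0]]
[ 0.44536694 -0.17862418  0.106     ] [ 0.63730558 -0.21304163  0.105     ] 0.47985238398080393
h 1 0 0.3 None False
h 1 0 0.6 [-0.93  0.32  2.39  2.08  0.7  -2.69] True
h 1 0 0.9 [-0.82  0.23  2.24  1.33  0.39 -1.84] True
h 1 0 1.2 [-0.72  0.26  2.06  0.38  0.53 -0.84] True
h 1 0 1.5 [-0.64  0.36  1.86  0.04  0.86 -0.49] True
h 1 0.6 0.3 [-0.92  0.17  2.36  2.13  0.87 -2.61] True
h 1 0.6 0.6 [-0.85  0.06  2.22  1.56  0.54 -1.98] True
h 1 0.6 0.9 [-0.76  0.07  2.04  0.7   0.56 -1.1 ] True
h 1 0.6 1.2 [-0.68  0.15  1.84  0.24  0.83 -0.63] True
h 1 0.6 1.5 [-0.61  0.28  1.63  0.03  1.16 -0.45] True
h 1 1.2 0.3 [-0.75  0.17  2.07  2.05  0.62 -2.32] True
h 1 1.2 0.6 [-0.7   0.13  1.91  1.16  0.47 -1.44] True
h 1 1.2 0.9 [-0.65  0.18  1.71  0.46  0.69 -0.74] True
h 1 1.2 1.2 [-0.59  0.28  1.48  0.17  1.04 -0.48] True
h 1 1.2 1.5 [-0.54  0.43  1.24  0.03  1.41 -0.37] True
h 1 1.8 0.
[... 1346 characters left out ...]
48  0.17  1.04  2.67] True
h -1 1.2 1.5 [-0.54  0.43  1.24  0.03  1.41  2.77] True
h -1 1.8 0.3 [-0.61  0.38  1.75  2.04  0.47  0.91] True
h -1 1.8 0.6 [-0.59  0.36  1.59  0.93  0.42  2.02] True
h -1 1.8 0.9 [-0.55  0.42  1.36  0.34  0.75  2.59] True
h -1 1.8 1.2 [-0.52  0.54  1.09  0.13  1.17  2.77] True
h -1 1.8 1.5 [-0.48  0.72  0.75  0.02  1.6   2.84] True
r -1 0 1.57 [-0.35  0.61  1.5   0.    1.03  1.4 ] True
r -1 0 1.57 [-0.35  0.61  1.5   0.    1.03  1.4 ] True
r -1 0.4 1.17 [-0.38  0.42  1.8   0.16  0.53  1.25] True
r -1 0.4 1.57 [-0.35  0.57  1.5   0.    1.07  1.4 ] True
r -1 0.8 0.77 [-0.43  0.33  2.08  1.86  0.19 -0.47] True
r -1 0.8 1.57 [-0.35  0.52  1.53  0.    1.1   1.4 ] True
```

```bash
cat > s1.py <<'E'
from h import *
b0=.9
env.reach(tcp(handle(0),b0,.14),Q(b0,1,"h"))
print("free F",F())
env.movel(tcp(handle(0),b0),.15)
print("at",F()); env.close_gripper(30); s=monitor.sense();print("grip",s["finger_gap"],s["gripper_force"],F(),s["clock"])
for th in np.linspace(0,1.76,19)[1:]:
    b=.9+.4*th/1.8
    env.movel(tcp(handle(th),b),.09,Q(b,1,"h"))
    f=F(); print(round(th,2),np.round(f,1), round(monitor.sense()["finger_gap"],3))
    if np.linalg.norm(f)>40: print("STOP");break
import cv2
f=eyes.grab_frame("side"); cv2.imwrite("pics/s1.png",f["frame"][...,::-1]); print(monitor.sense()["clock"])
E
python3 s1.py
```

```text
free F [ 0.29644193  0.39497383 -1.11241014]
at [-0.33116037 -0.42668388 -0.35450503]
grip 0.10277741502962011 29.2873352766037 [4.13040625 1.40730945 5.65095806] 4.3083
0.1 [11.3 -0.1 -4.4] 0.104
0.2 [10.6  0.1 -5.8] 0.104
0.29 [ 5.9 -1.  -4.7] 0.101
0.39 [-4.  -4.  -1.4] 0.1
0.49 [-13.7  -5.5   4.4] 0.096
0.59 [-11.2  -4.1   4.8] 0.103
0.68 [-10.5  -4.    5.6] 0.106
0.78 [-11.4  -3.5   7.6] 0.104
0.88 [-9.2 -3.3  6.3] 0.1
0.98 [-7.6 -3.5  6.5] 0.103
1.08 [-5.8 -2.9  7.7] 0.102
1.17 [-4.6 -3.2  4.9] 0.106
1.27 [-2.3 -2.8  4.3] 0.102
1.37 [-1.8 -2.9  3. ] 0.102
1.47 [-0.6 -2.6  1.6] 0.101
1.56 [-1.3 -2.5  2.4] 0.102
1.66 [ 0.5 -1.9  2. ] 0.106
1.76 [ 0.8 -3.3  1.9] 0.103
10.8083
```

View pics/s1.png

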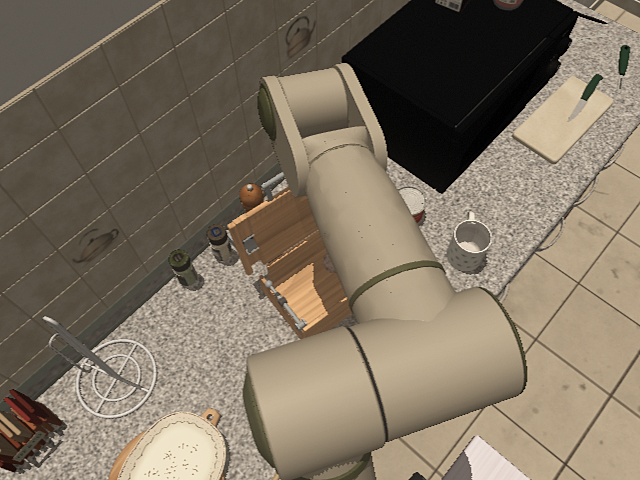

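```bash
cat > s2.py <<'E'
from h import *
import cv2
env.release(); b=.9+.4*1.76/1.8
env.movel(tcp(handle(1.76),b,.09)+RB@[-.03,0,0],.2)
env.reach(tcp(disc(0),1.57,.12),Q(1.57,1,"r"))
print("free",F())
f=eyes.grab_frame("wrist"); cv2.imwrite("pics/w2.png",f["frame"][...,::-1])
def pr(p):
    c=f["view"][:3,:3]@W(p)+f["view"][:3,3];q=f["mtx"]@c;return np.round(q[:2]/q[2],1)
for d in(0,.05,-.05): print(d,pr(np.array(disc(d))))
print("disc top",pr(np.array(disc(0))+[0,0,.008]),"pivot",pr([-.062,.116,.087]))
print(monitor.sense()["clock"])
E
python3 s2.py
```

```text
free [ 0.10127008  0.27408504 -0.48225949]
0 [320.8 243.5]
0.05 [320.7 244.6]
-0.05 [320.8 242.1]
disc top [320.7 246.8] pivot [320.6 157.3]
13.4833
```

View pics/w2.png

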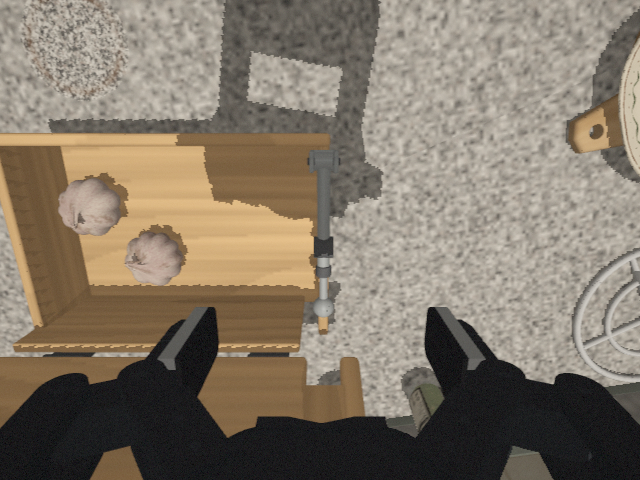

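```bash
cat >> h.py <<'E'
def sock(th,off=.0145):
    c,s=np.cos(th),np.sin(th);v=np.array([.142-.088*c+off*s,.018+.088*s+off*c]);return np.hypot(*v),np.arctan2(v[1],v[0])
E
cat > s3.py <<'E'
from h import *
import cv2
for th in(.48,.52,.56,.6):print(th,sock(th))
o=np.array([0,.0015,0]);k=.007
env.movel(tcp(disc(0)+o,1.57,k),.12)
print("at",F()); env.close_gripper(25); s=monitor.sense();print("grip",s["finger_gap"],s["gripper_force"],F(),s["clock"])
for a in np.linspace(0,.79,9)[1:]:
    b=1.57-.35*a/.79
    env.movel(tcp(disc(a)+o,b,k),.05,Q(b,1,"r")); print(round(a,2),np.round(F(),1),monitor.sense()["finger_gap"])
print(monitor.sense()["clock"])
env.hold(.2)
env.release(); env.movel(tcp(disc(.79)+o,b,.13)+RB@[-.04,0,0.02],.2)
f=eyes.grab_frame("wrist"); cv2.imwrite("pics/w3.png",f["frame"][...,::-1])
np.savez("w3.npz",m=f["mtx"],v=f["view"])
f=eyes.grab_frame("side"); cv2.imwrite("pics/s3.png",f["frame"][...,::-1])
np.savez("s3.npz",m=f["mtx"],v=f["view"])
print(monitor.sense()["clock"])
E
python3 s3.py
```

```text
0.48 (np.float64(0.10050874246843484), np.float64(0.7914327012062462))
0.52 (np.float64(0.10405279120531737), np.float64(0.7954025936283546))
0.56 (np.float64(0.10761105924371), np.float64(0.7977902023736438))
0.6 (np.float64(0.11117676269938966), np.float64(0.7987430434035837))
at [ 0.20307287 -0.09769863  0.87609964]
grip 0.151527045858157 30.114310383796692 [-0.01014986 -1.20629711 -0.43515266] 15.225
0.1 [-0.4 -2.9 -2.4] 0.15304503839062275
0.2 [-1.  -3.3 -2.6] 0.15697246715815258
0.3 [-2.9 -3.4 -4.3] 0.15803470436767275
0.4 [-3.1 -4.  -4. ] 0.1549815516978935
0.49 [-3.7 -3.8 -5.4] 0.15327419090337585
0.59 [-2.  -5.  -5.1] 0.15418275305643472
0.69 [-1.2 -4.5 -6.3] 0.15374109209796383
0.79 [-1.9 -4.2 -5.5] 0.15158204667739633
17.3583
19.2917
```

View pics/w3.png

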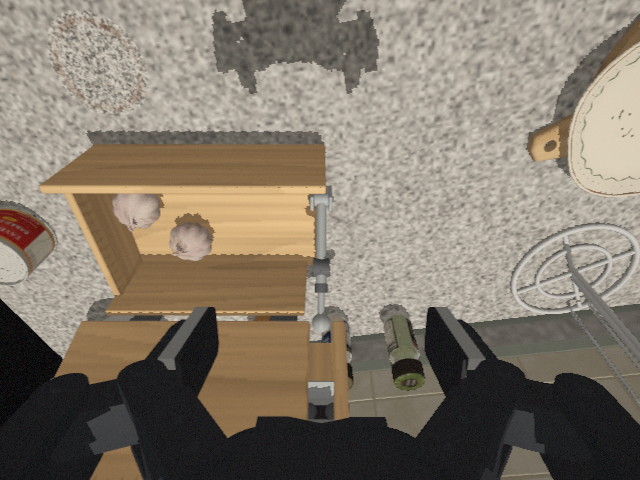

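```bash
python3 - <<'E'
from h import *
d=np.load("w3.npz")
def pr(p):
    c=d["v"][:3,:3]@W(p)+d["v"][:3,3];q=d["m"]@c;return np.round(q[:2]/q[2],1)
for a in(0,.6,.7,.79,.9):print(a,pr(disc(a)),*[(L,pr([-.062+L*np.cos(a),.116,.087+L*np.sin(a)])) for L in(.1,.104,.108)])
print(pr([-.062,.116,.087]))
E
```

```text
0 [319.1 250.6] (0.1, array([319.2, 280.6])) (0.104, array([319.2, 283.4])) (0.108, array([319.3, 286.2]))
0.6 [318.9 264.9] (0.1, array([318.9, 309.6])) (0.104, array([318.9, 314. ])) (0.108, array([318.9, 318.4]))
0.7 [318.8 265.2] (0.1, array([318.8, 311.7])) (0.104, array([318.8, 316.3])) (0.108, array([318.8, 321. ]))
0.79 [318.8 265. ] (0.1, array([318.7, 312.6])) (0.104, array([318.7, 317.5])) (0.108, array([318.7, 322.4]))
0.9 [318.7 263.9] (0.1, array([318.7, 312.5])) (0.104, array([318.7, 317.6])) (0.108, array([318.6, 322.7]))
[318.8 196.8]
```

```bash
cat > s4.py <<'E'
from h import *
B=lambda th:.9+.4*(th-.6)/1.2
def go(th,v):env.movel(tcp(handle(th),B(th)),v,Q(B(th),1,"h"))
def Fn(th,n=4):
    fs=[]
    for _ in range(n): env.hold(.02);fs.append(F())
    f=np.mean(fs,0);return f@[np.sin(th),0,np.cos(th)],f@[np.cos(th),0,-np.sin(th)]
E
cat > s4a.py <<'E'
from s4 import *
b=B(1.78)
env.reach(tcp(handle(1.78),b,.11),Q(b,1,"h"))
print("zero",F())
env.movel(tcp(handle(1.78),b),.15)
env.close_gripper(30);s=monitor.sense();print("grip",s["finger_gap"],F(),s["clock"])
for th in np.arange(1.7,.84,-.1):
    go(th,.09); print(round(th,2),np.round(Fn(th,1),1),round(monitor.sense()["finger_gap"],3))
th=.9; last=0; 
while th>.68:
    th-=.01; go(th,.03); t,r=Fn(th,3); print(round(th,3),round(t,1),round(r,1))
    if t>0.6:break
print(monitor.sense()["clock"],th)
E
python3 s4a.py
```

```text
zero [ 0.40757215  0.0920043  -0.49270954]
grip 0.10206975196803068 [0.72202189 0.44636152 2.42138447] 22.2083
1.7 [ 1.2 -1.1] 0.101
1.6 [ 0.6 -2.8] 0.104
1.5 [-0.2 -4.7] 0.107
1.4 [ 0.5 -3.5] 0.102
1.3 [ 0.3 -0.3] 0.107
1.2 [0.9 3.5] 0.1
1.1 [-0.7  6.2] 0.102
1.0 [-1.1  7.9] 0.105
0.9 [-1.2  5.6] 0.104
0.89 -0.6 5.8
0.88 -0.5 6.7
0.87 -1.2 6.9
0.86 -0.4 7.7
0.85 -1.0 5.6
0.84 -1.3 5.3
0.83 -0.9 5.5
0.82 -0.8 5.2
0.81 -0.6 5.5
0.8 -1.2 3.1
0.79 -1.6 2.6
0.78 -0.9 2.9
0.77 -0.8 2.8
0.76 -0.8 2.8
0.75 -0.8 2.9
0.74 -1.4 -0.8
0.73 -1.3 -0.6
0.72 -0.7 -0.1
0.71 1.3 1.2
31.2417 0.7099999999999999
```

```bash
cat > s4b.py <<'E'
from s4 import *
th=.71; snapped=False; peak=0
while th>.44 and monitor.sense()["clock"]<60:
    th-=.006 if not snapped or th>.60 else .004
    go(th,.03); t,r=Fn(th,3); print(round(th,3),round(t,1),round(r,1))
    if t>5: print("too hard");break
    peak=max(peak,t)
    if not snapped and peak>1.5 and t<-.3: snapped=True;print("snap")
    if snapped and t>1.3:print("home");break
print(monitor.sense()["clock"],th)
E
python3 s4b.py
```

```text
0.704 2.4 1.5
0.698 2.3 1.4
0.692 2.2 1.7
0.686 1.7 2.8
0.68 1.2 -1.8
0.674 1.2 -1.9
0.668 1.4 -2.5
0.662 1.2 -2.6
0.656 0.9 -3.1
0.65 1.0 -2.4
0.644 0.7 -2.8
0.638 0.6 0.1
0.632 -0.3 -0.1
0.626 -0.4 -0.3
snap
0.62 -0.8 0.0
0.614 -0.7 -0.2
0.608 -1.1 -0.8
0.602 -0.7 -0.7
0.596 -1.9 -0.4
0.592 -1.3 -0.8
0.588 -1.3 -0.1
0.584 -1.5 -0.1
0.58 -2.2 2.5
0.576 -2.4 3.0
0.572 -2.3 3.6
0.568 -2.6 3.0
0.564 -2.7 3.4
0.56 -2.5 3.4
0.556 -2.6 3.2
0.552 -1.8 3.2
0.548 -1.1 3.2
0.544 -0.1 3.1
0.54 0.6 3.0
0.536 1.0 3.4
0.532 1.7 -1.3
home
41.7417 0.5319999999999998
```

```bash
python3 - <<'E'
from s4 import *
import cv2
th=.532
for _ in range(4):
    th-=.003; go(th,.02); t,r=Fn(th,5); print(round(th,3),round(t,1),round(r,1))
    if t>2.6:break
env.release(); env.hold(.3)
env.movel(tcp(handle(th),B(th),.12),.15)
print(F())
env.reach(tcp(handle(th),B(th),.12)+[-.05,.2,.12],Q(1.2,1,"h"))
f=eyes.grab_frame("side"); g=cv2.resize(f["frame"][170:350,220:420,::-1],None,fx=3.2,fy=3.2,interpolation=2); cv2.imwrite("pics/s5.png",g)
def pr(p):
    c=f["view"][:3,:3]@W(p)+f["view"][:3,3];q=f["mtx"]@c;return np.round((q[:2]/q[2]-[220,170])*3.2)
for a in(.45,.5,.53,.56,.6,.7):
    h=np.array(handle(a));print(a,pr(h+[0,.06,0]),pr(h-[0,.06,0]))
print(monitor.sense()["clock"])
E
```

```text
0.529 2.6 -1.5
[ 0.24371005 -0.1341914   0.22412439]
0.45 [372. 416.] [538. 296.]
0.5 [367. 404.] [534. 284.]
0.53 [364. 396.] [532. 276.]
0.56 [361. 389.] [529. 268.]
0.6 [356. 378.] [525. 258.]
0.7 [343. 350.] [514. 230.]
45.0417
```

View pics/s5.png

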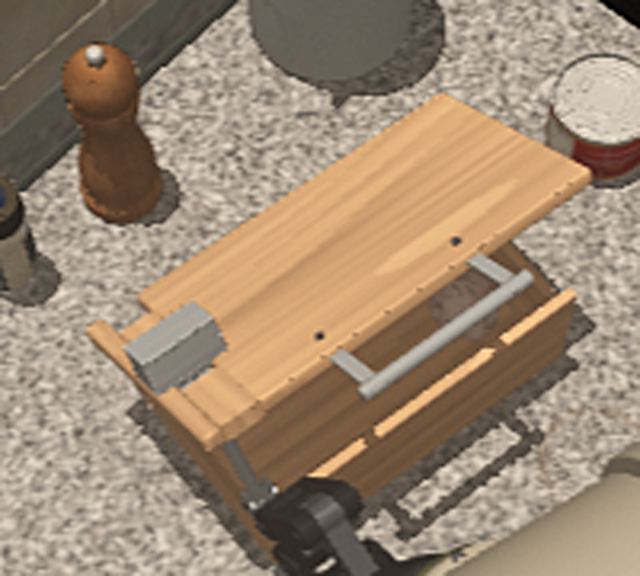

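```bash
python3 -c "
from h import *
print(F(),monitor.sense()['position']);print(job.hand_in())"
```

```text
[-0.02108351 -0.30630261 -0.05870473] [0.35803264 0.02766074 0.40091898]
the job is handed in; nothing more can be done
None
```

The lid is propped half open on its rod at about 0.54 rad, the ball feels home in the socket from the force readings, the arm is clear, and I've handed the job in at about 45 s; no verdict came back.

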